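# Hang the seconds marker over the tray rail

## Robot

A 6-joint arm with a two-finger parallel gripper is mounted at the origin on the work surface. World frame = base frame: x ahead of the robot, y to its left, z up, the work surface at z = 0. Lengths are in mm, angles in rad, forces in N, time in s.
With the tool pointing down it reaches from about 375 to 975 mm from the base axis. Payload 3.8 kg.
Tool frame: the origin (TCP) lies midway between the tips of the shut fingers; the grasp point (between the pads) lies env.grasp_offset behind it (env.grasp_offset is the distance from the TCP to the grasp point, in mm); z points along the fingers, y is the direction in which the jaws open and shut (so a half turn about z gives the same grasp; the last joint's range is limited). The gripper opens to 85 mm and grips with 20 to 120 N. Pads are 22 mm wide; open, the fingers measure 114 mm over their backs; the gripper's body (76 mm by 85 mm) begins 54 mm behind the grasp point. The pads swing forward as they close: fully open they stand 13 mm farther back than shut.
Start: joints at [-1.359, 0.264, 1.604, -0, 1.274, -0.037], TCP at [166.207, -654.212, 231.28] pointing down, gripper open.
Joint ranges: [-2.63, 2.63], [-0.94, 2.18], [0.31, 2.57], [-1.31, 4.45], [0, 2.66], [-2.55, 2.55]. Speed limits (rad/s): [2.57, 2.57, 3.14, 3.14, 3.14, 3.14].

## Interface

Orientations are given as a unit quaternion [x, y, z, w].
In Python, from station import env gives the robot as it stands. The module is installed in compiled form; this text tells all that it offers.
- The arm moves only by the tool drive_tool, never from a script. Its arguments are lists of equal length, an entry for each row: "offset": the shift along the world's x, y, z in m, a list of three; "turn": the turn, a rotation vector about the world's x, y, z in degrees, a list of three. In form: {"offset": [[x, y, z], ...], "turn": [[ax, ay, az], ...]}. A call has 1 to 5 rows; each row is the pose to reach, as a shift and turn from the pose commanded when the call began; what a row does not reach only later rows make up. A row lasts 1/10 s, in which the tool goes at most 50 mm and 8.59 degrees, less where a joint would pass 70% of its speed; a pose out of reach is approached as far as the arm can. A call with a gripper value outside its range is refused whole. "hand" is the opening, from 0 (shut) to 1 (fully open), set as the call begins (left out, the last holds). The fingers move at their own pace and stop on an object; the grip force is fixed at half the most. Time passes only in rows, so rows that repeat a pose let the fingers close. It gives the time, the measured TCP pose, the force and the opening at its end, in the units of the state.
- env.sense(): the state, without advancing time (a new reading comes with each control period).
- env.camera(name): name is "scene" or "top"; returns a dict with "image" (400x640x3 uint8, red, green, blue), "z_map" (400x640 float32, mm along the optical axis (not along the pixel's ray), 0 where there is no reading), "mtx" (3x3 intrinsics, pixels), "world_to_cam" (4x4, takes a point from world to camera coordinates). Camera axes: x right, y up, looking along -z (the intrinsics and any distortion apply to the point x, -y, -z); pixel columns grow to the right and rows downward; lengths in mm; the calibration is good to about 2 mm. A picture is of the moment at which its call begins.
- env.hand_in(): hands the job in, once; it reports no verdict.
Trained networks look in the newest picture that a camera, given by its name, has taken for a name from the list of things; names that differ only in an ending like _2 or _b are one class to them, and where a whole thing is asked for, a point or a joint stands for the part that bears it (a point fixed in the world has none). Each returns a list of dicts, best first, with "confidence" (0 to 1); they miss things now and then, are a little off and sometimes report something else, mostly with a low value. They report only what shows in the picture. A call takes as long as a camera call. They do not tell look-alikes from the thing itself.
- env.masks_of(name, camera): "region" (400x640 bool, what is visible of it) and "centre" ([row, column] in pixels, amid what is visible of it).
- env.spot_point(name, camera): "centre" ([row, column] in pixels: a listed point, or the origin of a listed thing).
The state is a dict: "time": time; "joint_positions": joint angles; "qvel": joint speeds; "joint_torque": joint torques, N m; "ee_pos": TCP position; "orientation": TCP orientation; "ft_force": force on the tool from outside, world axes, zero at the start; "wrist_torque": the same for the moment, N m; "finger_gap": opening from 0.0 (shut) to 1.0 (fully open).
Only numpy, scipy, OpenCV 4.12 (cv2) and the standard library are available. Lean on these libraries where they do the work, as an engineer would, in place of code of your own. Each camera call takes 0.05 s, during which the arm holds its last target. There are 200 camera calls.

## Task

In this ceramics stockroom, the grey tray with the yellow bowls holds seconds and must be marked. Pick up the orange saddle marker and hang it over the steel rail that stands out from that tray on the robot's side, between the rail's two arms, with one leg on each side of the rail, and let go so that it hangs by itself. Leave the teal and white markers standing where they are.

Things in the scene. Friction and masses are not known exactly. Their poses are not given: they have to be found in the camera images.
- orange_marker_grip (a point): Rigid orange plastic saddle (110 to 220 g), an upside-down U standing on two legs: legs 80 mm wide (y), 85 mm long below the 5 mm top, 36 mm clear gap between (x), 58 mm over their feet. On top a grip rib 14 mm thick (x), 60 long (y), 34 tall, to take from above. Point: rib centre, 17 mm above the top face, 22 above the top's underside, 107 above the feet; z up.
- seconds_rail (a point): Steel rail at the front of the grey tray of yellow bowls: level fixed bar, 12 mm diameter, axis 130 mm above the table. Point: mid-rail, on the axis; y along the rail, x towards the tray, z up. Arms at both ends run back to the tray, 198 mm clear between them. Tray wall 55 mm behind the rail, 60 mm high; bowls reach 82 mm. A like tray of white bowls has its own rail: not that one.
- teal_marker_grip (a point): Rigid teal plastic saddle marker. Same size and axes as the orange one; point at its rib's centre. Leave it standing.
- white_marker_grip (a point): Rigid white plastic saddle marker. Same size and axes as the orange one; point at its rib's centre. Leave it standing.
Mind the look-alikes: they are no part of the job. What is shaped like the part that bears orange_marker_grip but purple is not meant.

How it is judged:
By the outcome, as a careful person would: the job done as asked, in the order asked, and still so for the second after the job is handed in, with the robot touching nothing.
It also fails if it takes over 34 s, if anything falls off the work surface, if the arm or the gripper's body presses on something with over 40 N, if the wrist force passes 120 N, or if a joint passes its speed limit or range.

## Working session

There is one attempt and no reset: what is moved stays moved. The work goes in short steps, Python scripts to look and compute and a tool call to move; the robot and the scene stay as the last step left them, time stands still between calls to the robot, and variables do not carry over. Pictures are saved under pics/ and viewed, about 8 in all and at most 12, crops included, and the job is handed in when it is done.

Besides the shell and the picture viewer there is one more tool, called after "Request:" as name(argument=value, ...), one argument or row to a line, values as JSON. drive_tool: Moves the arm, as the interface text tells. Its arguments: {"type":"object","properties":{"offset":{"type":"array"},"turn":{"type":"array"},"hand":{"type":"number"}},"required":["offset","turn"]}

```bash
mkdir -p pics; cat > h.py <<'E'
import numpy as np, cv2
from station import env
def unproj(c,r,col,d=None):
    K=c["mtx"]; r=np.asarray(r,float); col=np.asarray(col,float)
    if d is None: d=c["z_map"][r.astype(int),col.astype(int)]
    X=(col-K[0,2])*d/K[0,0]; Y=(r-K[1,2])*d/K[1,1]
    P=np.stack([X,-Y,-d,np.ones_like(X)],-1)
    return (P@np.linalg.inv(c["world_to_cam"]).T)[...,:3]
def save(c,n): cv2.imwrite("pics/"+n,c["image"][:,:,::-1])
E
python3 - <<'E'
from h import *
np.set_printoptions(precision=1,suppress=True)
print(env.grasp_offset, env.sense())
ims=[]
for n in ["scene","top"]:
    c=env.camera(n); save(c,n+"0.png"); print(n,c["mtx"],c["world_to_cam"])
    np.savez(n+"0.npz",**c)
    for k in ["orange_marker_grip","seconds_rail","teal_marker_grip","white_marker_grip"]:
        for s in env.spot_point(k,n)[:4]:
            r,q=s["centre"]; print(n,k,round(s["confidence"],2),[r,q],unproj(c,r,q))
E
```

```text
18.700000000000003 {'time': 0.0, 'joint_positions': array([-1.4,  0.3,  1.6, -0. ,  1.3, -0. ]), 'qvel': array([-0., -0.,  0.,  0., -0.,  0.]), 'joint_torque': array([  0. , -51.5, -36.7,  -0. ,   0. ,  -0. ]), 'ee_pos': array([ 166.1, -653.5,  230. ]), 'orientation': array([ 1. ,  0.1, -0. , -0. ]), 'ft_force': array([-0.1,  0.4,  0.3]), 'wrist_torque': array([-0.,  0.,  0.]), 'finger_gap': 0.9987206476444456}
scene [[495.9   0.  325.7]
 [  0.  495.9 191.3]
 [  0.    0.    1. ]] [[   -0.4     0.9     0.    177.9]
 [   -0.6    -0.2     0.8   181.8]
 [    0.7     0.3     0.6 -1525.7]
 [    0.      0.      0.      1. ]]
scene orange_marker_grip 0.91 [212.6, 296.9] [577.5 -17.9 126.1]
scene orange_marker_grip 0.84 [193.8, 365.7] [452.3  90.8 118.7]
scene orange_marker_grip 0.77 [143.5, 277.3] [ 328.4 -191.9  104.3]
scene orange_marker_grip 0.56 [177.3, 314.1] [437.  -40.5 114.8]
scene seconds_rail 0.88 [200.0, 202.8] [ 631.2 -211.2  137.9]
scene teal_marker_grip 0.86 [212.5, 424.7] [468.6 227.1 123.5]
scene white_marker_grip 0.7 [169.4, 245.6] [ 467.9 -204.7  110.8]
top [[497.4   0.  321.6]
 [  0.  497.4 192.3]
 [  0.    0.    1. ]] [[   -0.     -1.     -0.     26.4]
 [    1.     -0.      0.1  -503.3]
 [   -0.1    -0.      1.  -1047.6]
 [    0.      0.      0.      1. ]]
top orange_marker_grip 0.97 [219.0, 291.6] [441.3  77.5 124.7]
top orange_marker_grip 0.93 [160.1, 344.0] [556.9 -26.5 121.8]
top orange_marker_grip 0.91 [228.1, 354.7] [422.3 -45.5 123.7]
top orange_marker_grip 0.55 [274.7, 427.4] [ 331.7 -183.4  123.3]
top seconds_rail 0.7 [120.3, 443.7] [ 631.1 -222.5  134.1]
top teal_marker_grip 0.58 [210.4, 218.9] [459.9 221.6 121. ]
top white_marker_grip 0.77 [206.3, 441.9] [ 462.8 -215.   125.7]
```

View pics/scene0.png

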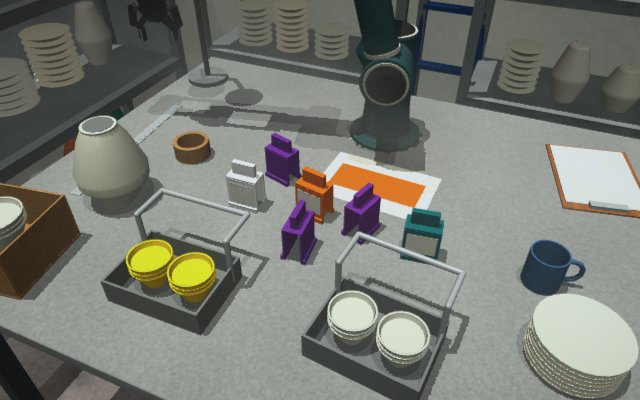

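View pics/top0.png

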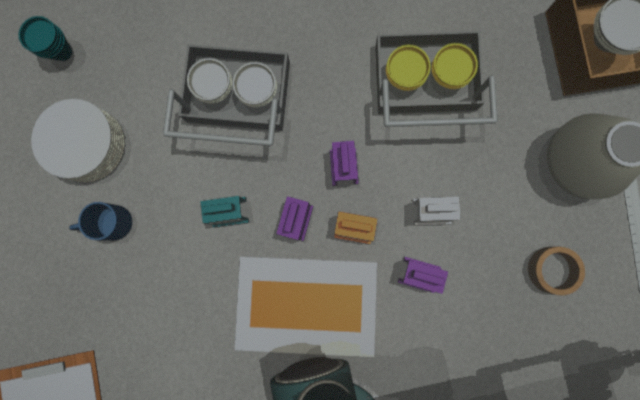

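The scene view shows the orange marker at about (197,314) and the yellow-bowl tray with its rail at about (203,203). In the top view they are at (228,355) and (120,440). Purple look-alikes stand on both sides of the orange marker. Next I'll measure exact poses from the depth maps.

```bash
python3 - <<'E'
from h import *
np.set_printoptions(precision=1,suppress=True)
R,C=np.mgrid[0:400,0:640]
for n in ["top","scene"]:
    c=dict(np.load(n+"0.npz")); P=unproj(c,R,C); im=c["image"]
    hsv=cv2.cvtColor(im,cv2.COLOR_RGB2HSV); z=P[...,2]; ok=c["z_map"]>0
    near=lambda x,y,r:ok&(np.hypot(P[...,0]-x,P[...,1]-y)<r)
    o=near(422,-45,75)&(hsv[...,0]<20)&(hsv[...,1]>110)&(z>40)
    for nm,m in [("rib",o&(z>112)),("slab",o&(z>80)&(z<100))]:
        Q=P[m]; (cx,cy),(w,h),a=cv2.minAreaRect(Q[:,:2].astype(np.float32))
        u,s,v=np.linalg.svd(Q[:,:2]-Q[:,:2].mean(0),full_matrices=False)
        print(n,nm,len(Q),Q.mean(0),"zmax",np.percentile(Q[:,2],[5,50,95]),"rect",cx,cy,w,h,a,"dir",np.degrees(np.arctan2(v[0,1],v[0,0])))
    # rail
    m=ok&(z>112)&(z<150)&(P[...,0]>590)&(P[...,0]<665)&(P[...,1]>-380)&(P[...,1]<-80)
    Q=P[m]
    for it in range(5):
        y=Q[:,1]; p=np.polyfit(y,Q[:,0],1); r=Q[:,0]-np.polyval(p,y); Q=Q[abs(r)<max(7,2*r.std())]
    print(n,"rail",len(Q),"x=",p,"y",np.percentile(Q[:,1],[0,1,50,99,100]),"z",np.percentile(Q[:,2],[5,50,95]))
    for k,t in [("purple",(hsv[...,0]>130)&(hsv[...,0]<160)&(hsv[...,1]>100)),]:
        m=ok&t&(z>112)
        nl,l,st,ce=cv2.connectedComponentsWithStats(m.astype(np.uint8))
        for i in range(1,nl):
            if st[i,4]>20: print(k,P[l==i].mean(0), P[l==i].min(0),P[l==i].max(0))
    # tray/bowls heights
E
```

```text
top rib 227 [427.3 -48.4 123.6] zmax [119.9 123.9 126.1] rect 427.4908142089844 -48.46894454956055 59.872615814208984 13.901193618774414 79.24853515625 dir -100.83322883759237
top slab 606 [427.2 -46.2  89.8] zmax [86.8 89.8 92.9] rect 427.59320068359375 -48.142093658447266 78.99887084960938 45.86092758178711 79.20691680908203 dir -101.06494819049955
top rail 694 x= [ -0.  624.2] y [-324.6 -322.3 -215.3 -107.9 -105.7] z [130.6 135.  138.2]
purple [562.5 -27.  123.4] [532.4 -34.5 113.6] [591.6 -18.9 128. ]
purple [445.9  79.6 123.4] [416.1  65.7 113.1] [474.5  92.7 128.5]
purple [ 325.6 -185.6  123.8] [ 311.7 -215.1  118.7] [ 339.  -155.7  129.1]
scene rib 183 [432.2 -43.3 120.8] zmax [113.3 122.1 125.5] rect 429.5088806152344 -43.96116256713867 61.848419189453125 20.910072326660156 83.46864318847656 dir 79.42632758264597
scene slab 379 [440.3 -41.6  89.6] zmax [81.6 89.9 97.2] rect 428.9881591796875 -44.83753967285156 82.034912109375 50.70514678955078 79.03394317626953 dir 90.66383027789624
scene rail 519 x= [ -0.  628.5] y [-322.8 -319.4 -206.9 -102.8 -102.1] z [128.2 134.1 137.2]
purple [ 330.6 -180.   121.1] [ 313.4 -209.   112.8] [ 343.  -152.2  127.7]
purple [451.5  84.1 121.2] [418.6  70.6 112. ] [478.3  96.4 126.7]
purple [567.7 -22.3 121.7] [532.6 -32.1 112.2] [594.1 -14.9 127.1]
```

```bash
python3 - <<'E'
from h import *
from scipy.spatial.transform import Rotation as Ro
R,C=np.mgrid[0:400,0:640]
for n in ["top","scene"]:
    c=dict(np.load(n+"0.npz")); P=unproj(c,R,C); z=P[...,2]
    m=(c["z_map"]>0)&(z>112)&(z<150)&(P[...,0]>590)&(P[...,0]<665)&(P[...,1]>-310)&(P[...,1]<-118)
    Q=P[m]
    p=np.polyfit(Q[:,1],Q[:,0],1); print(n,p,"x mid",np.polyval(p,-213),"normal angle",-np.degrees(np.arctan(p[0])), Q[:,0].std())
s=env.sense(); Rm=Ro.from_quat(s["orientation"]).as_matrix()
print(Rm.round(3), "tool y ang",np.degrees(np.arctan2(Rm[1,1],Rm[0,1])), s["ee_pos"], s["joint_positions"])
E
```

```text
top [-1.76353397e-02  6.24001698e+02] x mid 627.7580255698217 normal angle 1.0103258067397298 3.4995054518149318
scene [-1.66994579e-02  6.28748539e+02] x mid 632.305524007432 normal angle 0.956719530251937 3.1232147378539623
[[ 0.969  0.246  0.   ]
 [ 0.246 -0.969  0.   ]
 [ 0.    -0.    -1.   ]] tool y ang -75.74442037078256 [ 166.20217223 -654.19377453  231.26017855] [-1.35891005e+00  2.63890670e-01  1.60404776e+00  1.62778554e-05
  1.27368446e+00 -3.69252864e-02]
```

Request:
drive_tool(
  offset=[
    [0.0175,0.0405,-0.002],
    [0.035,0.081,-0.004],
    [0.0525,0.1215,-0.006],
    [0.07,0.162,-0.008],
    [0.0875,0.2025,-0.01],
  ],
  turn=[
    [0,0,4.33],
    [0,0,8.67],
    [0,0,13],
    [0,0,17.33],
    [0,0,21.66],
  ],
  hand=1,
)

```text
time: 1.0
ee_pos: [254.1, -450.2, 221.3]
orientation: [0.951, 0.31, 0.0, 0.0]
ft_force: [0.6, -0.4, 0.7]
finger_gap: 1.002
```

Request:
drive_tool(
  offset=[
    [0.0175,0.0405,-0.002],
    [0.035,0.081,-0.004],
    [0.0525,0.1215,-0.006],
    [0.07,0.162,-0.008],
    [0.0875,0.2025,-0.01],
  ],
  turn=[
    [0,0,4.33],
    [0,0,8.67],
    [0,0,13],
    [0,0,17.33],
    [0,0,21.66],
  ],
)

```text
time: 1.5
ee_pos: [341.6, -247.7, 211.6]
orientation: [0.876, 0.483, 0.0, 0.001]
ft_force: [1.3, 0.1, -0.4]
finger_gap: 1.002
```

Request:
drive_tool(
  offset=[
    [0.0175,0.0405,-0.002],
    [0.035,0.081,-0.004],
    [0.0525,0.1215,-0.006],
    [0.07,0.162,-0.008],
    [0.0875,0.2025,-0.01],
  ],
  turn=[
    [0,0,4.33],
    [0,0,8.67],
    [0,0,13],
    [0,0,17.33],
    [0,0,21.66],
  ],
)

```text
time: 2.0
ee_pos: [429.3, -45.0, 201.8]
orientation: [0.769, 0.639, 0.001, 0.001]
ft_force: [1.2, -0.5, -0.1]
finger_gap: 1.003
```

Request:
drive_tool(
  offset=[
    [0,0,0],
    [0,0,0],
  ],
  turn=[
    [0,0,0],
    [0,0,0],
  ],
)

```text
time: 2.2
ee_pos: [428.9, -45.8, 201.4]
orientation: [0.769, 0.639, -0.0, 0.0]
ft_force: [-0.6, -0.4, 0.2]
finger_gap: 1.002
```

```bash
python3 - <<'E'
from h import *
from scipy.spatial.transform import Rotation as Ro
s=env.sense(); Rm=Ro.from_quat(s["orientation"]).as_matrix()
print("tool y ang",np.degrees(np.arctan2(Rm[1,1],Rm[0,1])), s["ee_pos"], s["joint_positions"],s["time"])
a=env.camera("scene"); save(a,"s1.png")
E
```

```text
tool y ang -10.599875147688001 [428.86009923 -45.79785358 201.38814635] [-1.63783295e-01 -1.90663688e-01  2.13028817e+00 -4.88572676e-04
  1.20197066e+00  2.13955687e-02] 2.2
```

View pics/s1.png

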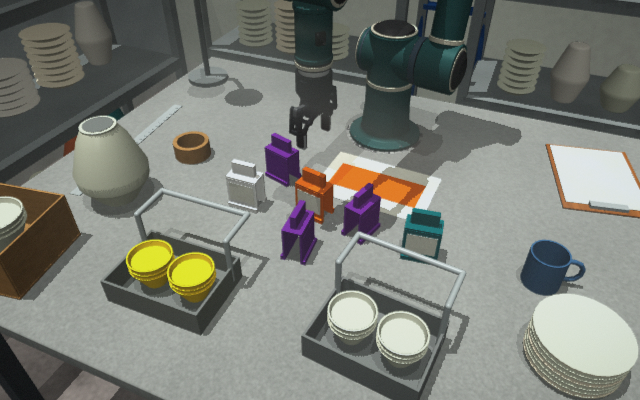

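The open gripper is above the orange marker: finger tips are at about (300,140) and (333,107), and the rib is at (314,177). Descending.

Request:
drive_tool(
  offset=[
    [0,0,-0.03],
    [0,0,-0.06],
    [0,0,-0.085],
    [0,0,-0.1],
    [0,0,-0.106],
  ],
  turn=[
    [0,0,0],
    [0,0,0],
    [0,0,0],
    [0,0,0],
    [0,0,0],
  ],
)

```text
time: 2.75
ee_pos: [426.8, -48.1, 93.5]
orientation: [0.771, 0.636, -0.001, -0.001]
ft_force: [0.3, -1.3, -0.3]
finger_gap: 0.999
```

```bash
python3 - <<'E'
from h import *
a=env.camera("scene"); b=env.camera("top")
print(env.sense()["ee_pos"],env.sense()["ft_force"])
im=np.hstack([cv2.resize(a["image"][100:260,240:400],(480,480),interpolation=2)[:,:400],cv2.resize(b["image"][150:310,270:430],(480,480),interpolation=2)[:,:400]])
cv2.imwrite("pics/s2.png",im[:,:,::-1])
E
```

```text
[427.80071086 -47.80954672  94.68035123] [-0.34594192  0.45570088  0.25900427]
```

View pics/s2.png

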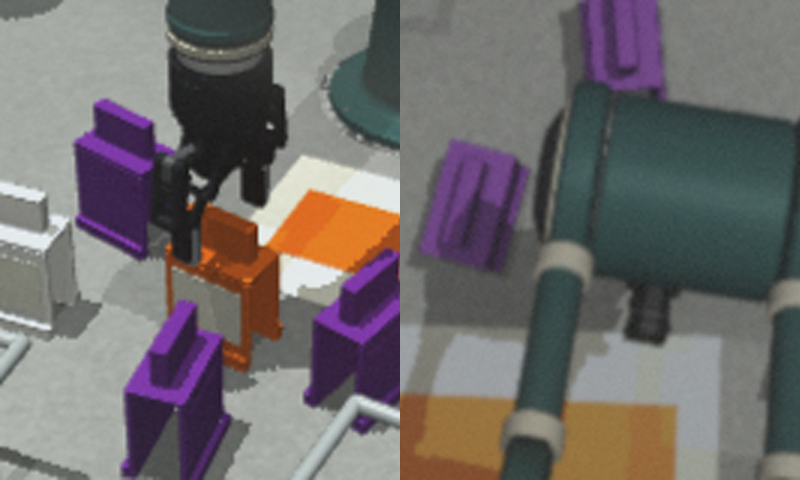

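The fingers straddle the orange rib, with the front tip at crop (185,255) and the rear at (255,200). The neighbours are clear, so I'll close.

Request:
drive_tool(
  offset=[
    [0,0,0],
    [0,0,0],
    [0,0,0],
    [0,0,0],
    [0,0,0],
  ],
  turn=[
    [0,0,0],
    [0,0,0],
    [0,0,0],
    [0,0,0],
    [0,0,0],
  ],
  hand=0,
)

```text
time: 3.35
ee_pos: [429.0, -46.7, 95.7]
orientation: [0.77, 0.638, 0.0, 0.0]
ft_force: [-0.2, 0.0, 2.4]
finger_gap: 0.153
```

Request:
drive_tool(
  offset=[
    [0,0,0],
    [0,0,0],
    [0,0,0],
    [0,0,0],
    [0,0,0],
  ],
  turn=[
    [0,0,0],
    [0,0,0],
    [0,0,0],
    [0,0,0],
    [0,0,0],
  ],
)

```text
time: 3.85
ee_pos: [429.1, -46.7, 95.7]
orientation: [0.77, 0.638, 0.0, 0.0]
ft_force: [-0.5, 0.9, 5.9]
finger_gap: 0.149
```

Request:
drive_tool(
  offset=[
    [0,0,0.02],
    [0,0,0.05],
    [0,0,0.09],
    [0,0,0.13],
    [0,0,0.16],
  ],
  turn=[
    [0,0,0],
    [0,0,0],
    [0,0,0],
    [0,0,0],
    [0,0,0],
  ],
)

```text
time: 4.35
ee_pos: [428.7, -46.8, 256.9]
orientation: [0.77, 0.638, 0.0, 0.0]
ft_force: [0.6, -0.8, -0.6]
finger_gap: 0.151
```

Request:
drive_tool(
  offset=[
    [0.01,-0.03,0],
    [0.03,-0.06,0],
    [0.05,-0.09,0],
    [0.07,-0.12,0],
    [0.09,-0.15,0],
  ],
  turn=[
    [0,0,2],
    [0,0,4],
    [0,0,6],
    [0,0,9],
    [0,0,11.8],
  ],
)

```text
time: 4.85
ee_pos: [518.6, -197.8, 253.9]
orientation: [0.7, 0.714, -0.0, -0.001]
ft_force: [-0.2, 0.4, -1.0]
finger_gap: 0.154
```

Request:
drive_tool(
  offset=[
    [0.03,-0.005,0],
    [0.06,-0.01,0],
    [0.09,-0.017,0],
    [0.105,-0.017,0],
    [0.111,-0.017,0],
  ],
  turn=[
    [0,0,0],
    [0,0,0],
    [0,0,0],
    [0,0,0],
    [0,0,0],
  ],
)

```text
time: 5.35
ee_pos: [630.3, -213.6, 253.1]
orientation: [0.701, 0.714, -0.001, -0.001]
ft_force: [-0.7, -0.2, -0.8]
finger_gap: 0.154
```

Request:
drive_tool(
  offset=[
    [0,0,0],
    [0,0,0],
    [0,0,0],
  ],
  turn=[
    [0,0,0],
    [0,0,0],
    [0,0,0],
  ],
)

```text
time: 5.65
ee_pos: [628.7, -213.6, 255.2]
orientation: [0.701, 0.713, -0.0, -0.0]
ft_force: [-0.2, 0.1, -1.1]
finger_gap: 0.155
```

```bash
cat > look.py <<'E'
import sys
from h import *
np.set_printoptions(precision=1,suppress=True)
n=sys.argv[1]
a=env.camera("scene"); b=env.camera("top"); s=env.sense()
print(s["time"],s["ee_pos"],s["ft_force"],s["wrist_torque"],s["finger_gap"])
R,C=np.mgrid[0:400,0:640]
for nm,c in (("scene",a),("top",b)):
    P=unproj(c,R,C); hsv=cv2.cvtColor(c["image"],cv2.COLOR_RGB2HSV); z=P[...,2]
    o=(c["z_map"]>0)&(hsv[...,0]<20)&(hsv[...,1]>110)&(z>50)&(np.hypot(P[...,0]-630,P[...,1]+213)<80)
    o&=~((P[...,1]<-330))
    Q=P[o]; 
    if len(Q)>20: print(nm,len(Q),Q.mean(0),np.percentile(Q,2,axis=0),np.percentile(Q,98,axis=0),cv2.minAreaRect(Q[:,:2].astype(np.float32)))
im=np.hstack([cv2.resize(a["image"][100:300,80:280],(560,560),interpolation=2)[:,:400],cv2.resize(b["image"][20:180,360:520],(560,560),interpolation=2)[:,80:480]])
cv2.imwrite("pics/"+n,im[:,:,::-1])
E
python3 look.py s3.png
```

```text
5.75 [ 629.  -213.6  255.6] [ 0.6  0.5 -1.4] [-0.  0. -0.] 0.15199885562281037
scene 1604 [ 636.6 -200.5  221.8] [ 607.1 -249.3  162.7] [ 657.7 -172.3  283.3] ((636.9190063476562, -209.989501953125), (58.8570671081543, 88.98342895507812), 13.671154975891113)
top 393 [ 627.5 -182.7  236.4] [ 599.9 -193.6  170.1] [ 649.9 -175.1  284.5] ((616.7879028320312, -189.05120849609375), (78.31318664550781, 35.60098648071289), 21.28251075744629)
```

View pics/s3.png

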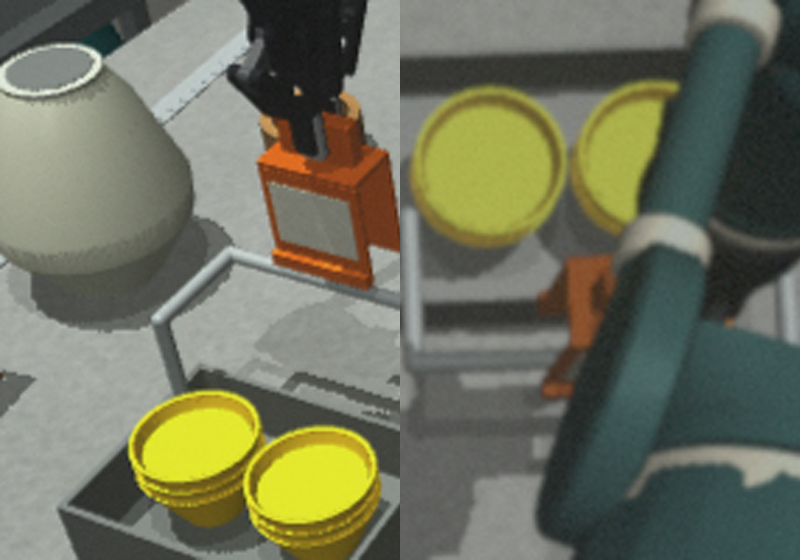

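The marker is held upright above the rail and over the middle of it. In the scene crop the lower front foot is at about (325,275), with the rail running behind and below. Its fore-aft centre (about 628) agrees with the rail axis (about 629). Lowering.

Request:
drive_tool(
  offset=[
    [0,0,-0.015],
    [0,0,-0.03],
    [0,0,-0.045],
    [0,0,-0.06],
    [0,0,-0.07],
  ],
  turn=[
    [0,0,0],
    [0,0,0],
    [0,0,0],
    [0,0,0],
    [0,0,0],
  ],
)

```text
time: 6.25
ee_pos: [628.5, -213.2, 182.2]
orientation: [0.701, 0.713, -0.001, -0.002]
ft_force: [0.1, 0.1, -1.4]
finger_gap: 0.153
```

```bash
python3 look.py s4.png
```

```text
6.35 [ 628.1 -213.1  182. ] [-0.1 -0.7 -1.6] [-0.  0. -0.] 0.1524903699044954
scene 1328 [ 638.1 -200.8  151.1] [ 607.1 -249.1   89.8] [ 657.2 -171.9  210.8] ((640.8780517578125, -206.07119750976562), (57.68094253540039, 96.58963775634766), 23.425537109375)
top 275 [ 627.5 -181.   162.5] [ 599.3 -191.1   95.8] [ 649.2 -174.6  207.7] ((626.0494384765625, -180.27157592773438), (19.00990867614746, 56.43376159667969), 80.66050720214844)
```

View pics/s4.png

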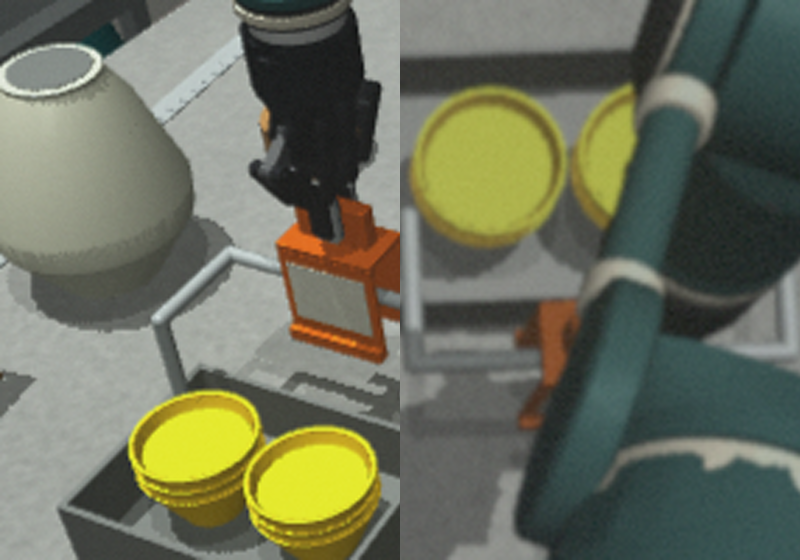

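The rail now passes between the legs and there's no contact force. I'll lower until the marker touches the rail.

Request:
drive_tool(
  offset=[
    [0,0,-0.01],
    [0,0,-0.02],
    [0,0,-0.027],
    [0,0,-0.03],
    [0,0,-0.032],
  ],
  turn=[
    [0,0,0],
    [0,0,0],
    [0,0,0],
    [0,0,0],
    [0,0,0],
  ],
)

```text
time: 6.85
ee_pos: [629.5, -213.6, 152.8]
orientation: [0.701, 0.713, -0.0, -0.0]
ft_force: [-0.6, -0.3, -1.0]
finger_gap: 0.156
```

Request:
drive_tool(
  offset=[
    [0,0,-0.001],
    [0,0,-0.002],
    [0,0,-0.002],
  ],
  turn=[
    [0,0,0],
    [0,0,0],
    [0,0,0],
  ],
)

```text
time: 7.15
ee_pos: [629.9, -213.8, 151.5]
orientation: [0.701, 0.713, 0.0, 0.0]
ft_force: [0.4, 0.1, -1.8]
finger_gap: 0.151
```

Request:
drive_tool(
  offset=[
    [0,0,-0.001],
    [0,0,-0.002],
    [0,0,-0.003],
    [0,0,-0.003],
  ],
  turn=[
    [0,0,0],
    [0,0,0],
    [0,0,0],
    [0,0,0],
  ],
)

```text
time: 7.55
ee_pos: [629.6, -213.7, 148.1]
orientation: [0.701, 0.713, -0.0, -0.0]
ft_force: [-0.5, -0.0, -1.4]
finger_gap: 0.153
```

Request:
drive_tool(
  offset=[
    [0,0,-0.001],
    [0,0,-0.001],
    [0,0,-0.001],
  ],
  turn=[
    [0,0,0],
    [0,0,0],
    [0,0,0],
  ],
)

```text
time: 7.85
ee_pos: [629.7, -213.7, 147.2]
orientation: [0.701, 0.713, -0.0, -0.0]
ft_force: [-0.8, -0.5, -1.8]
finger_gap: 0.151
```

Request:
drive_tool(
  offset=[
    [0,0,-0.001],
    [0,0,-0.001],
    [0,0,-0.001],
  ],
  turn=[
    [0,0,0],
    [0,0,0],
    [0,0,0],
  ],
)

```text
time: 8.15
ee_pos: [629.9, -213.8, 146.6]
orientation: [0.701, 0.713, 0.0, 0.0]
ft_force: [-0.0, 1.2, 1.7]
finger_gap: 0.147
```

Request:
drive_tool(
  offset=[
    [0,0,-0.001],
    [0,0,-0.001],
    [0,0,-0.001],
  ],
  turn=[
    [0,0,0],
    [0,0,0],
    [0,0,0],
  ],
)

```text
time: 8.45
ee_pos: [629.9, -213.8, 146.7]
orientation: [0.701, 0.713, 0.0, 0.0]
ft_force: [-1.6, -0.0, 6.4]
finger_gap: 0.151
```

Contact at the predicted height (TCP z 146.7). Releasing.

Request:
drive_tool(
  offset=[
    [0,0,0],
    [0,0,0],
    [0,0,0],
    [0,0,0],
    [0,0,0],
  ],
  turn=[
    [0,0,0],
    [0,0,0],
    [0,0,0],
    [0,0,0],
    [0,0,0],
  ],
  hand=1,
)

```text
time: 8.95
ee_pos: [629.7, -213.7, 145.1]
orientation: [0.701, 0.713, -0.0, -0.0]
ft_force: [1.4, -0.2, -0.7]
finger_gap: 0.983
```

Request:
drive_tool(
  offset=[
    [0,0,0],
    [0,0,0],
    [0,0,0.005],
    [0,0,0.015],
    [0,0,0.03],
  ],
  turn=[
    [0,0,0],
    [0,0,0],
    [0,0,0],
    [0,0,0],
    [0,0,0],
  ],
)

```text
time: 9.45
ee_pos: [629.2, -213.6, 175.5]
orientation: [0.701, 0.713, -0.0, -0.001]
ft_force: [0.1, 0.1, -0.5]
finger_gap: 1.0
```

Request:
drive_tool(
  offset=[
    [0,0,0.03],
    [0,0,0.06],
    [0,0,0.09],
    [0,0,0.12],
    [0,0,0.14],
  ],
  turn=[
    [0,0,0],
    [0,0,0],
    [0,0,0],
    [0,0,0],
    [0,0,0],
  ],
)

```text
time: 9.95
ee_pos: [630.7, -214.1, 320.5]
orientation: [0.701, 0.713, 0.001, 0.003]
ft_force: [0.7, 1.5, 0.6]
finger_gap: 1.006
```

Request:
drive_tool(
  offset=[
    [-0.04,0.01,0],
    [-0.08,0.02,0],
    [-0.12,0.03,0],
    [-0.15,0.04,0],
    [-0.17,0.05,0],
  ],
  turn=[
    [0,0,0],
    [0,0,0],
    [0,0,0],
    [0,0,0],
    [0,0,0],
  ],
)

```text
time: 10.45
ee_pos: [458.0, -163.4, 317.3]
orientation: [0.701, 0.713, 0.0, 0.001]
ft_force: [-0.5, 0.4, 0.2]
finger_gap: 0.998
```

Request:
drive_tool(
  offset=[
    [0,0,0],
    [0,0,0],
    [0,0,0],
    [0,0,0],
    [0,0,0],
  ],
  turn=[
    [0,0,0],
    [0,0,0],
    [0,0,0],
    [0,0,0],
    [0,0,0],
  ],
)

```text
time: 10.95
ee_pos: [460.3, -164.0, 315.0]
orientation: [0.701, 0.713, -0.0, -0.0]
ft_force: [-0.2, 0.5, -0.4]
finger_gap: 0.999
```

```bash
python3 look.py s5.png; python3 look.py s6.png|tail -2; python3 -c "
from h import *
save(env.camera('scene'),'s7.png')"
```

```text
11.05 [ 460.1 -163.9  314.9] [ 0.1  0.5 -0.4] [ 0.  -0.1 -0. ] 1.0021475953284145
scene 1499 [ 638.5 -204.4  119.8] [ 608.4 -249.8   53.6] [ 658.4 -172.5  175.7] ((640.788818359375, -206.65118408203125), (57.55804443359375, 99.04702758789062), 20.644691467285156)
top 705 [ 625.5 -198.5  140.9] [ 600.8 -231.7   62.1] [ 651.6 -176.1  177.1] ((626.0910034179688, -208.8482666015625), (53.4999885559082, 66.66913604736328), 0.8987475037574768)
scene 1501 [ 638.6 -204.2  119.8] [ 608.6 -249.5   54.1] [ 658.6 -172.5  175.6] ((640.3672485351562, -207.1013946533203), (56.229393005371094, 99.93408966064453), 20.073835372924805)
top 708 [ 625.6 -198.2  140.9] [ 601.  -231.3   61.4] [ 651.6 -176.2  176.5] ((625.9635620117188, -208.04226684570312), (53.83146286010742, 65.48100280761719), 0.040773868560791016)
```

View pics/s5.png

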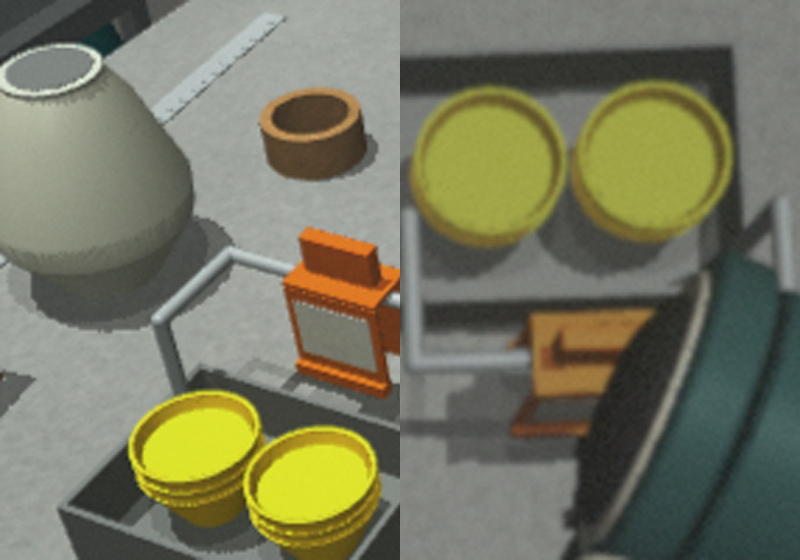

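View pics/s7.png

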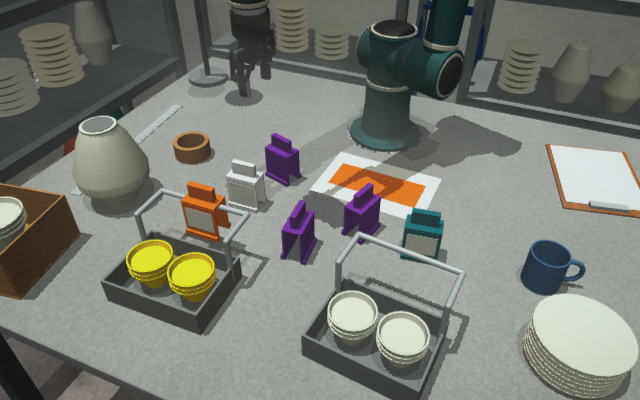

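The orange marker hangs straddling the yellow tray's rail, at about (203,210) in the scene view. It is still between two readings, the other markers haven't moved, and the arm is clear. Handing in.

```bash
python3 -c "
from station import env
print(env.hand_in())"
```

```text
the job is handed in; nothing more can be done
None
```

The orange marker now hangs by itself over the steel rail of the yellow-bowl tray, about mid-rail between the two arms, with one leg on each side. I gripped it by its rib, lowered it until it touched the rail, released it and backed the arm off. I then handed the job in at about 11 s of the 34 s allowed.

- **Marker position:** the last pictures show it upright on the rail. Its rib top is at about 175 mm, as expected when it rests on the rail. It did not shift between two looks a moment apart.
- **Contact:** the largest tool force I read was about 6 N, and nothing was touching the gripper at the end.
- **Other things:** the teal, white and purple markers stood where they were in the final picture.
- **Camera disagreement:** the two cameras differed by about 2 mm in x and 4 mm in y. I used the mean, well within the 12 mm of clearance on each side of the rail.

No check failed. `hand_in` gave no verdict.

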